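# Refit the clamp spring of a board jig

### The job

Swing the clear cover of the circuit-board jig up past its balance point so that it stays open by itself. Then fit the loose tension spring: put its bent hook fully down into the oblong hole of the anchor block, stretch the spring and drop its ring over the head of the post on the sliding jaw, so that the spring draws the jaw shut against the board. Do not overstretch the spring, leave the cover open, let go of everything, and leave the multimeter, solder spool and screwdriver where they are.

Things in the scene. Friction and masses are not known exactly. Their poses are not given: they have to be found in the camera images.
- jig: Fixed grey metal base plate, 180 (x) x 270 (y) x 20 mm; origin at the centre of its underside, z up, x away from the robot. Its top (the jig floor) is 20 mm up. The spring lies along jig y on the line x = -30 mm: anchor at -y, post at +y, bare floor 45 mm to both sides. Board (to 14 mm above floor) at x = 17..73. Cover rests on 50 mm pillars at x = -78, y = +-120; hinge posts at x = 80, y = +-120.
- cover_hinge (a point): Middle of the cover's hinge axis, in the jig frame (88, 0, 70) mm; the hinge axis is the jig's y axis.
- cover (a joint): Angle of the clear, aluminium-framed cover (173 x 265 x 6 mm, 0.22 kg, hinged on its far edge, underside 70 mm above the table), rad: 0 = shut and level, grows as the near edge swings up and away from the robot, stop at 1.95. Free hinge: it falls shut below about 1.57 and falls to the open stop above that.
- cover_bar (a point): Middle of the bail handle on the cover's near edge: a dark round bar, 10 mm diameter, 70 mm long along jig y, standing on two legs at its ends; its axis is 35 mm above the cover's upper face. Relative to the hinge point with the cover shut: (-167, 0, 41) mm. Pinched from both sides, across its length, it turns between the fingers as the cover swings. Axes: the cover's.
- anchor_mid (a point): Middle of the anchor block's range, level with the block's top (15 mm above the jig floor); jig axes; at jig (-30, -85, 35) mm. Steel block 26 (x) x 22 (y) x 15 mm with a vertical through hole in its middle, 6.8 (x) x 10 mm (y), 1.5 mm chamfer. The block is clamped anywhere within +-4 mm of this point along jig x (offset not given: see or feel it); along y it is exact.
- jaw (a joint): Opening of the sliding steel jaw, m: 0 = shut against the board's edge, grows as the jaw moves to jig +y, stop at 0.012. It slides with about 1 N friction and stays where left; the fitted spring pulls it shut.
- post (a point): Middle of the neck of the round steel post on the jaw, 8 mm above the jig floor. Neck 6 mm diameter from 4 to 12 mm above the floor, over a 16 mm flange; above it a head of 10 mm diameter, tapered, its top 17 mm above the floor. Axes as the jig.
- hook_plug (a point): Centre of the black plug on the hook end of the loose tension spring: a block 26 (x) x 16 (y) x 24 mm (z), resting on its underside 12 mm below this point. Spring axes: x runs from the hook end to the ring end, z up. Between the plugs are 16 mm diameter coils. At rest the spring is 188 mm long overall and 80 g.
- hook_tip (a point): Lower end of the hook's prong. The hook is 5 mm round wire that rises from the plug, runs along -x with its axis 24 mm above the underside and turns straight down; the prong's axis is 33 mm from the plug's centre along -x, its round tip 3 mm above the underside. With the plug's underside on the jig floor the prong stands 12 mm deep in the hole.
- ring_plug (a point): Centre of the black plug at the ring end, the same size as the other one, 100 mm from it at rest, axes as the spring's.
- ring (a point): Centre of the steel ring (outer diameter 20, bore 14, 5 mm thick, lying flat) fixed to the ring plug, 22 mm from that plug's centre along +x and 7.5 mm above the plug's underside.
- stretch (a joint): Elongation of the spring, m: 0 = coils closed, 155 mm from prong to ring centre. It gives at 2.5 N and takes 2.5 N more per 10 mm. The halves move only along the spring's x axis: it does not bend. Ruined above 0.045; fitting takes up to about 0.03.
- meter: Bystander: grey multimeter lying on the bench, 150 x 78 x 36 mm, origin at the centre of its underside.
- spool: Bystander: blue solder spool standing on its flange, diameter 60, height 38 mm, origin at the centre of its underside.
- driver: Bystander: black-handled screwdriver lying on the bench, about 160 mm long, origin at its underside.

How it is judged (in metres and radians):
On the way, in this order (a step that is already met when the one before it is completed fails the run):
1. the cover has been swung past its balance point (value of joint cover above 1.62 rad), for 0.3 s.
2. the hook's prong is down in the anchor hole (z of hook_tip in the frame of anchor_mid below -0.007 m and horizontal distance between hook_tip and anchor_mid below 0.009 m), for 0.3 s.
At the end, for the whole second after the job is handed in: Cover open by itself (over 1.62 rad); prong at least 7 mm down the anchor hole; ring round the post's neck under its head (centres within 6.5 mm, at most 3 mm above mid-neck); spring stretched over 8 mm and at rest; jaw drawn shut to within 1.5 mm (all of step 2 and value of joint cover above 1.62 rad and horizontal distance between ring and post below 0.0065 m and z of ring in the frame of post below 0.003 m and value of joint stretch above 0.008 m and value of joint jaw below 0.0015 m and velocity of joint stretch below 0.01 m/s); the robot touches nothing.
It fails at once if the spring is overstretched (beyond 45 mm) (value of joint stretch above 0.045 m).
It fails at once if the multimeter, spool or screwdriver is moved more than 20 mm (distance of any of meter, spool, driver from where it was at the start of the episode above 0.02 m).
It also fails if it takes over 61 s, if anything falls off the work surface, if the arm or the gripper's body presses on something with over 40 N, if the wrist force passes 120 N, or if a joint passes its speed limit or range.

### The arm

A 7-joint arm with a two-finger parallel gripper is mounted at the origin on the work surface. World frame = base frame: x ahead of the robot, y to its left, z up, the work surface at z = 0. Lengths are in mm, angles in rad, forces in N, time in s.
With the tool pointing down it reaches from about 425 to 875 mm from the base axis. Payload 9.9 kg.
Tool frame: the origin (TCP) lies midway between the tips of the shut fingers; the grasp point (between the pads) lies 19 mm behind it (arm.pinch_z is the distance from the TCP to the grasp point, in mm); z points along the fingers, y is the line along which they close (so a half turn about z gives the same grasp; the last joint's range is limited). The gripper opens to 85 mm and grips with 20 to 120 N. Pads are 22 mm wide; open, the fingers measure 114 mm over their backs; the gripper's body (76 mm by 85 mm) begins 54 mm behind the grasp point. The pads swing forward as they close: fully open they stand 13 mm farther back than shut.
Start: joints at [1.192, 0.576, 0.025, 1.437, -0.015, 1.129, -0.057], TCP at [196.125, -645.882, 231.289] pointing down, gripper open.
Joint ranges: [-2.76, 2.76], [-0.34, 2.15], [-1.52, 1.57], [0.19, 2.46], [-1.09, 4.23], [0.17, 1.99], [-2.82, 2.82]. Speed limits (rad/s): [2.22, 2.22, 3.01, 3.01, 3.14, 3.14, 3.14].

### API

Orientations are given as a rotation vector (axis times angle).
In Python, from workcell import arm gives the robot as it stands.
- The arm moves only by the shell command python3 -m handwheel 'ROWS' [FORCE]. ROWS is text: rows parted by semicolons, each of 7 numbers parted by spaces: the shift along the world's x, y, z in m, then the turn, a rotation vector about the world's x, y, z in rad, then the finger opening in m, from 0 to 0.0854. In form: dx dy dz wx wy wz gripper; .... A call has exactly 10 rows; each row is the pose to reach, as a shift and turn from the pose commanded when the call began; what a row does not reach only later rows make up. A row lasts 1/8 s, in which the tool goes at most 62.5 mm and 10.7 degrees, less where a joint would pass 70% of its speed; a pose out of reach is approached as far as the arm can. A call with a gripper value outside its range is refused whole. The fingers move at their own pace and stop on an object; FORCE is the grip in N (left out, the last holds). Time passes only in rows, so rows that repeat a pose let the fingers close, or fill a call up. It gives the time, the measured TCP pose, the force, the opening and the grip force at its end, in the units of the state.
- arm.sense(): the state, without advancing time (a new reading comes with each control period).
- arm.grab_frame(name): name is "side" or "top" or "wrist"; returns a dict with "image" (480x640x3 uint8, blue, green, red), "camera_matrix" (3x3 intrinsics, pixels), "origin" and "orientation" of the camera in the world. Camera axes: x right, y down, z forward; pixel columns grow to the right and rows downward; lengths in mm; the calibration is good to about 2 mm. A picture is of the moment at which its call begins. There is no depth.
- arm.close_job(): hands the job in; it is judged then, once.
Trained networks look in the newest picture that a camera, given by its name, has taken for a name from the list of things; names that differ only in an ending like _2 or _b are one class to them, and where a whole thing is asked for, a point or a joint stands for the part that bears it (a point fixed in the world has none). Each returns a list of dicts, best first, with "p" (0 to 1); they miss things now and then, are a little off and sometimes report something else, mostly with a low value. They report only what shows in the picture. A call takes as long as a camera call.
- arm.silhouettes(camera, query): "mask" (480x640 bool, what is visible of it) and "box" ([centre column, centre row, width, height] in pixels, round what is visible of it).
The state is a dict: "time_s": time; "qpos": joint angles; "joint_vel": joint speeds; "effort": joint torques, N m; "tcp_pos": TCP position; "tcp_rot": TCP orientation; "ft_force": force on the tool from outside, world axes, zero at the start; "torque": the same for the moment, N m; "finger_gap": opening from 0.0 (shut) to 1.0 (fully open); "grip_force": force on a finger pad.
Only numpy, scipy, OpenCV 4.12 (cv2) and the standard library are available. Lean on these libraries where they do the work, as an engineer would, in place of code of your own. Each camera call takes 0.05 s, during which the arm holds its last target. There are 200 camera calls.

## Working session

There is one attempt and no reset: what is moved stays moved. The work goes in short steps, Python scripts to look and compute and a shell command to move; the robot and the scene stay as the last step left them, time stands still between calls to the robot, and variables do not carry over. Pictures are saved under pics/ and viewed, at most 10 in all, crops included, and the job is handed in when it is done.

```bash
ls; mkdir -p pics; cat > h.py <<'E'
import numpy as np, cv2
from scipy.spatial.transform import Rotation as R
from workcell import arm
def cam(f):
    o=f["orientation"]; o=np.array(o,float)
    Rm=o if o.shape==(3,3) else R.from_rotvec(o).as_matrix()
    return np.array(f["camera_matrix"],float),np.array(f["origin"],float),Rm
def ray(f,uv,z):
    K,o,Rm=cam(f); d=Rm@np.linalg.inv(K)@np.array([uv[0],uv[1],1.]); return o+d*(z-o[2])/d[2]
def proj(f,p):
    K,o,Rm=cam(f); q=K@(Rm.T@(np.array(p,float)-o)); return q[:2]/q[2]
E
python3 - <<'E'
from h import *
s=arm.sense(); print(s["time_s"],s["tcp_pos"],s["tcp_rot"])
ims=[]
for n in ("top","side"):
    f=arm.grab_frame(n); print(n,np.shape(f["orientation"]),f["origin"],f["orientation"])
    cv2.imwrite(f"pics/{n}0.png",f["image"])
    for q in ("jig","cover","cover_bar","hook_plug","ring_plug","ring","hook_tip","jaw","post","meter","spool","driver"):
        r=arm.silhouettes(n,q)
        for d in r[:2]:
            b=d["box"]; print(q,round(d["p"],2),np.round(b),np.round(ray(f,b[:2],20)) )
E
```

```text
pics
0.0 [ 196.04539033 -645.42244545  230.45901567] [-3.10590277e+00 -4.61311590e-01  4.67667720e-04]
top (3,) [ 338.03143665   29.21926891 1324.81407619] [-2.18480725  2.12084437 -0.15105093]
jig 0.94 [333. 230. 126.  89.] [520.   6.  20.]
cover 0.69 [334. 231. 123.  83.] [519.   4.  20.]
cover_bar 0.57 [333. 230. 124.  84.] [520.   7.  20.]
hook_plug 0.97 [213. 253.  28.  71.] [457. 287.  20.]
ring_plug 0.64 [217. 233.   9.  25.] [506. 281.  20.]
ring 0.55 [219. 233.  20.  28.] [505. 275.  20.]
hook_tip 0.57 [209. 255.  26.  65.] [453. 296.  20.]
jaw 0.27 [334. 231. 123.  90.] [519.   3.  20.]
meter 0.74 [479. 284.  39.  65.] [ 402. -339.   20.]
spool 0.84 [464. 186.  32.  27.] [ 636. -306.   20.]
driver 0.72 [210. 181.  30.  63.] [630. 305.  20.]
side (3,) [435.16897557 885.01841705 640.16450168] [-0.13392437  2.69985569 -1.50849543]
jig 0.87 [316. 269. 107. 117.] [516.  -4.  20.]
cover 0.97 [320. 253. 100.  83.] [515. -62.  20.]
cover_bar 0.93 [318. 254. 103.  85.] [517. -57.  20.]
hook_plug 0.86 [340. 394. 107.  35.] [452. 304.  20.]
hook_plug 0.71 [320. 268. 108. 114.] [509. -10.  20.]
ring_plug 0.84 [307. 382.  44.  25.] [502. 288.  20.]
ring_plug 0.31 [311. 303.  62.  13.] [516. 101.  20.]
ring 0.87 [307. 384.  41.  22.] [502. 291.  20.]
ring 0.36 [318. 268. 111. 118.] [513.  -8.  20.]
hook_tip 0.71 [340. 393. 110.  44.] [452. 303.  20.]
hook_tip 0.46 [311. 304.  66.  16.] [515. 103.  20.]
jaw 0.57 [310. 304.  58.  11.] [517. 104.  20.]
post 0.85 [311. 306.  68.  14.] [514. 108.  20.]
meter 0.81 [378. 191.  61.  30.] [ 398. -345.   20.]
meter 0.38 [319. 268. 107. 120.] [512.  -9.  20.]
spool 0.65 [281. 193.  27.  22.] [ 629. -314.   20.]
spool 0.39 [380. 193.  66.  34.] [ 394. -334.   20.]
driver 0.75 [223. 389.  91.  48.] [622. 312.  20.]
```

```bash
python3 - <<'E'
import cv2,numpy as np
a=cv2.imread("pics/top0.png")[150:330,180:510]; b=cv2.imread("pics/side0.png")[180:430,170:430]
a=cv2.resize(a,(800,436),interpolation=cv2.INTER_CUBIC)
cv2.imwrite("pics/a.png",a); cv2.imwrite("pics/b.png",cv2.resize(b,(624,600),interpolation=cv2.INTER_CUBIC))
E
```

```text
(no output)
```

View pics/a.png

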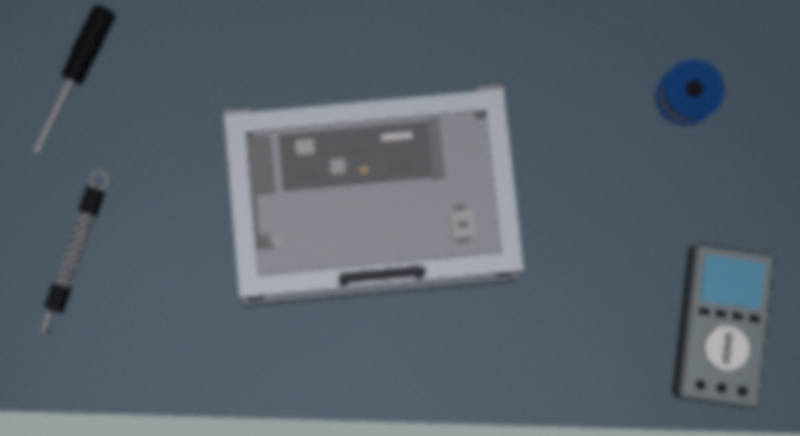

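View pics/b.png

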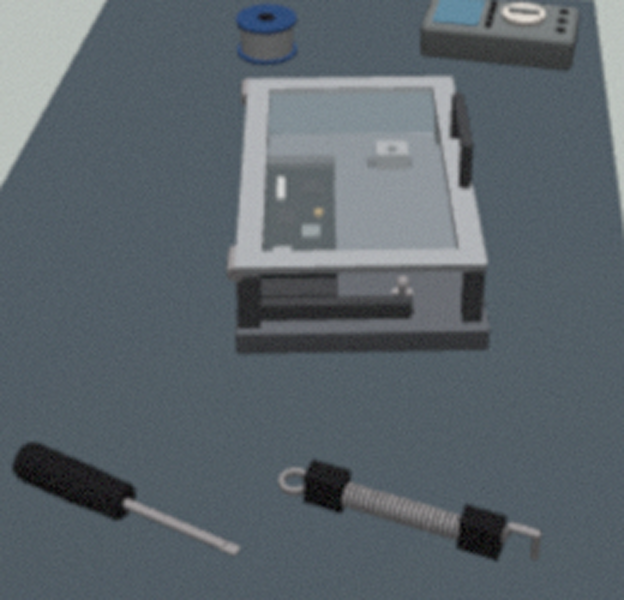

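Top view: cover corners at roughly full-frame (273,196), (387,186), (395,262) and (279,274). The spring is at left, with its ring end up at (220,224) and its hook at (199,286). The side view agrees. I'll fit the jig pose next.

```bash
cat >> h.py <<'E'
def jigpt(j,p): 
    c,s=np.cos(j[2]),np.sin(j[2]); return np.array([j[0]+c*p[0]-s*p[1],j[1]+s*p[0]+c*p[1],p[2]])
def move(x,y,z,yaw):
    """yaw = direction of finger closing line; gives shift from current pose (m) and turn"""
    s=arm.sense(); p=np.array(s["tcp_pos"]); r=R.from_rotvec(s["tcp_rot"]); M=r.as_matrix()
    y0=np.arctan2(M[1,1],M[0,1]); d=(yaw-y0+np.pi/2)%np.pi-np.pi/2
    # level then yaw
    want=[-np.sin(0)]; 
    zt=np.array([0,0,-1.]); yt=np.array([np.cos(y0+d),np.sin(y0+d),0]); xt=np.cross(yt,zt)
    W=R.from_matrix(np.c_[xt,yt,zt])*r.inv()
    print("t",round(s["time_s"],2),"q7",round(s["qpos"][6],2),"tcp",p.round(1),"yaw",round(y0,3),"SHIFT",((np.array([x,y,z])-p)/1000).round(4),"ROT",W.as_rotvec().round(3))
E
python3 - <<'E'
from h import *
from scipy.optimize import least_squares
import types
F={}
for n in ("top","side"): F[n]=arm.grab_frame(n)
k=2.4242
T=[((225,112),(88,132.5,76)),((503,88),(88,-132.5,76)),((522,271),(-85,-132.5,76)),((240,300),(-85,132.5,73)),((342,275),(-79,35,115)),((422,268),(-79,-35,115))]
S=[((237,351),(90,135,0)),((488,349),(-90,135,0)),((488,329),(-90,135,20)),((487,265),(-85,132.5,72)),((245,78),(88,-132.5,76)),((454,78),(-85,-132.5,76))]
obs=[("top",np.array(c)/k+[180,150],p) for c,p in T]+[("side",np.array(c)/2.4+[170,180],p) for c,p in S]
def res(j,a=None): return np.concatenate([proj(F[c],jigpt(j,p))-uv for c,uv,p in obs])
r=least_squares(res,[520,5,.05],loss="soft_l1"); print("jig",r.x,res(r.x).reshape(-1,2).round(1).tolist())
j=r.x
# spring: fit x,y,yaw
T=[((92,200),(100,0,22)),((57,298),(0,0,22)),((98,180),(122,0,7.5)),((46,328),(-33,0,22))]
S=[((293,480),(122,0,7.5)),((327,486),(100,0,12)),((481,531),(0,0,12)),((536,557),(-33,0,4))]
obs=[("top",np.array(c)/k+[180,150],p) for c,p in T]+[("side",np.array(c)/2.4+[170,180],p) for c,p in S]
r=least_squares(res,[450,300,-.3],loss="soft_l1"); print("spring",r.x,res(r.x).reshape(-1,2).round(1).tolist())
for nm,p in dict(hook_plug=(0,0,12),ring_plug=(100,0,12)).items(): print(nm,jigpt(r.x,p))
for nm,p in dict(bar=(-79,0,111),hinge=(88,0,70),anchor=(-30,-85,35)).items(): print(nm,jigpt(j,p))
b=jigpt(j,(-79,0,0)); move(b[0],b[1],130,j[2])
for a in np.linspace(.19,1.9,10):
    c,s=np.cos(a),np.sin(a); d=(-167*c+41*s+167, 167*s+41*c-41); print((jigpt([0,0,j[2]],(d[0],0,d[1]))/1000).round(4))
E
```

```text
jig [5.12467826e+02 4.61772898e+00 1.27663983e-01] [[-0.3, 1.8], [0.0, 0.8], [0.9, 0.0], [0.3, -0.3], [1.0, 1.7], [-0.1, 1.5], [-1.1, 1.6], [-0.5, 0.6], [0.2, -0.2], [-0.8, 1.0], [0.1, 0.1], [-2.2, -1.0]]
spring [ 4.08872090e+02  3.06792015e+02 -2.75901113e-01] [[-0.7, 0.6], [-0.2, 0.5], [0.9, 1.0], [-0.3, 1.7], [-0.0, 0.4], [-0.6, -0.2], [-0.3, -0.1], [-1.2, -0.4]]
hook_plug [408.87208965 306.79201477  12.        ]
ring_plug [505.0901009  279.55060673  12.        ]
bar [434.11072708  -5.44035235 111.        ]
hinge [599.75168368  15.82166767  70.        ]
anchor [493.53395209 -83.51006691  35.        ]
t 1.4 q7 -0.06 tcp [ 196.1 -645.9  231.3] yaw -1.276 SHIFT [ 0.238   0.6405 -0.1013] ROT [0.    0.    1.404]
[0.0107 0.0014 0.0308]
[0.0269 0.0035 0.059 ]
[0.0481 0.0062 0.0836]
[0.0736 0.0094 0.1038]
[0.1024 0.0131 0.1187]
[0.1334 0.0171 0.1279]
[0.1656 0.0213 0.131 ]
[0.1978 0.0254 0.1279]
[0.2289 0.0294 0.1187]
[0.2577 0.0331 0.1038]
```

```bash
python3 -m handwheel '0.05 0.05 0 0 0 0.18 0.06; 0.095 0.095 0 0 0 0.36 0.06; 0.14 0.14 0 0 0 0.54 0.06; 0.185 0.185 0 0 0 0.72 0.06; 0.225 0.235 0 0 0 0.9 0.06; 0.24 0.295 -0.01 0 0 1.08 0.06; 0.243 0.357 -0.02 0 0 1.25 0.06; 0.243 0.42 -0.03 0 0 1.40 0.06; 0.243 0.48 -0.05 0 0 1.404 0.06; 0.243 0.54 -0.06 0 0 1.404 0.06' 60; python3 -c "
from h import *
move(434.1,-5.4,92,.1277)"
```

```text
time_s: 2.65
tcp_pos: [438.9, -116.2, 173.3]
tcp_rot: [2.075, 2.358, 0.001]
ft_force: [1.6, -0.0, 0.4]
finger_gap: 0.703
grip_force: 0.0
t 2.65 q7 0.05 tcp [ 438.9 -116.2  173.3] yaw 0.127 SHIFT [-0.0048  0.1108 -0.0813] ROT [0.    0.001 0.   ]
```

```bash
python3 -m handwheel '-0.003 0.05 0 0 0 0 0.06; -0.005 0.1 0 0 0 0 0.06; -0.005 0.1005 -0.03 0 0 0 0.06; -0.005 0.1005 -0.06 0 0 0 0.05; -0.005 0.1005 -0.079 0 0 0 0.04; -0.005 0.1005 -0.079 0 0 0 0.02; -0.005 0.1005 -0.079 0 0 0 0.002; -0.005 0.1005 -0.079 0 0 0 0.002; -0.005 0.1005 -0.079 0 0 0 0.002; -0.005 0.1005 -0.079 0 0 0 0.002' 60; python3 -c "
from h import *
f=arm.grab_frame('wrist');cv2.imwrite('pics/w1.png',f['image']);print(f['origin'],R.from_rotvec(f['orientation']).as_matrix().round(2))"
```

```text
time_s: 3.9
tcp_pos: [436.9, -16.8, 96.1]
tcp_rot: [2.073, 2.356, 0.007]
ft_force: [5.3, 1.8, -3.4]
finger_gap: 0.089
grip_force: 58.4
[426.17767191  65.357703   239.04515387] [[ 0.99  0.12  0.05]
 [ 0.13 -0.94 -0.32]
 [ 0.01  0.32 -0.95]]
```

View pics/w1.png

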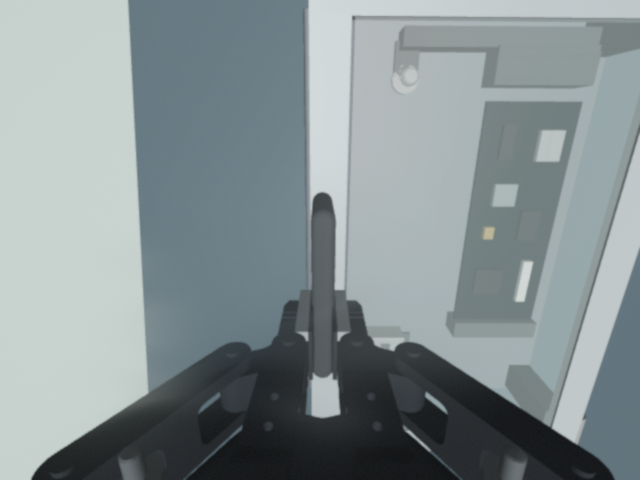

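Pinched on the bar (shown near column 323, rows 195–375), slightly off its middle, which is fine. Jig yaw matches: the frame edges run vertical in the view. Post shows at (405,78), and the anchor is partly hidden at (385,340). Now the arc.

```bash
python3 -m handwheel '0.0107 -0.0036 0.0308 0 0 0 0.002; 0.0269 -0.0015 0.059 0 0 0 0.002; 0.0481 0.0012 0.0836 0 0 0 0.002; 0.0736 0.0044 0.1038 0 0 0 0.002; 0.1024 0.0081 0.1187 0 0 0 0.002; 0.1334 0.0121 0.1279 0 0 0 0.002; 0.1656 0.0163 0.131 0 0 0 0.002; 0.1978 0.0204 0.1279 0 0 0 0.002; 0.2289 0.0244 0.1187 0 0 0 0.002; 0.2577 0.0281 0.1038 0 0 0 0.002' 30
```

```text
time_s: 5.2
tcp_pos: [693.4, 10.9, 200.6]
tcp_rot: [2.074, 2.357, 0.004]
ft_force: [-0.5, 0.3, 1.2]
finger_gap: 0.091
grip_force: 57.3
```

```bash
python3 -m handwheel '0 0 0 0 0 0 0.032; 0 0 0 0 0 0 0.032; 0 0 0.03 0 0 0 0.032; 0 0 0.06 0 0 0 0.032; -0.03 0 0.08 0 0 0 0.032; -0.08 -0.005 0.08 0 0 0 0.05; -0.14 -0.01 0.08 0 0 0 0.06; -0.195 -0.01 0.075 0 0 0 0.06; -0.21 -0.01 0.07 0 0 0 0.06; -0.21 -0.01 0.07 0 0 0 0.06' 30; python3 -c "
from h import *
f=arm.grab_frame('wrist');cv2.imwrite('pics/w2.png',f['image']);np.save('pics/w2.npy',f,allow_pickle=True)
j=[512.47,4.62,.12766]
for p in ((-30,-85,35),(-30,90,37),(-90,-135,20),(-90,135,20)): print(p,proj(f,jigpt(j,p)).round(1))
for q in ('anchor_mid','post','jig','cover'):
  for d in arm.silhouettes('wrist',q)[:2]: print(q,d['p'],np.round(d['box']))
"
```

```text
time_s: 6.45
tcp_pos: [480.3, 0.4, 269.5]
tcp_rot: [2.074, 2.357, -0.0]
ft_force: [0.6, -0.5, -0.1]
finger_gap: 0.703
grip_force: 0.0
(-30, -85, 35) [323.1 268.4]
(-30, 90, 37) [323.3 118.6]
(-90, -135, 20) [278.1 298.3]
(-90, 135, 20) [267.1  74.1]
anchor_mid 0.69 [452. 228. 371. 394.]
post 0.58 [373. 103. 102.  37.]
jig 0.56 [453. 229. 373. 392.]
cover 0.94 [532. 230. 211. 392.]
```

View pics/w2.png

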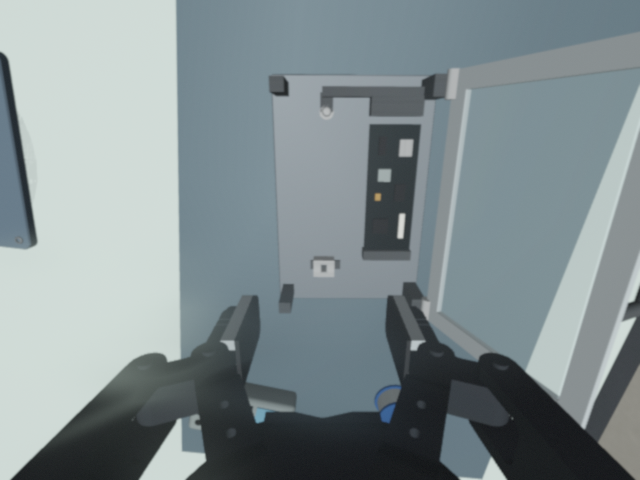

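The cover stands open. The anchor hole is at about (324,268) and the post at (327,112). I'll take a closer look at the anchor.

```bash
python3 -m handwheel '0.005 -0.04 -0.04 0 0 0 0.06; 0.01 -0.07 -0.08 0 0 0 0.06; 0.0145 -0.094 -0.12 0 0 0 0.06; 0.0145 -0.094 -0.15 0 0 0 0.06; 0.0145 -0.094 -0.16 0 0 0 0.06; 0.0145 -0.094 -0.16 0 0 0 0.06; 0.0145 -0.094 -0.16 0 0 0 0.06; 0.0145 -0.094 -0.16 0 0 0 0.06; 0.0145 -0.094 -0.16 0 0 0 0.06; 0.0145 -0.094 -0.16 0 0 0 0.06'; python3 -c "
from h import *
f=arm.grab_frame('wrist');np.save('pics/w3.npy',f,allow_pickle=True);g=np.load('pics/w2.npy',allow_pickle=True).item()
j=[512.47,4.62,.12766]
print(f['camera_matrix'])
for p in ((-30,-85,35),(-90,-135,20)): print(p,proj(f,jigpt(j,p)).round(1))
u=proj(f,jigpt(j,(-30,-85,35))).astype(int); print('crop0',u-[100,75])
a=cv2.resize(f['image'][u[1]-75:u[1]+75,u[0]-100:u[0]+100],(533,400),interpolation=3)
b=cv2.resize(g['image'][60:310,260:450],(304,400),interpolation=3)
cv2.imwrite('pics/w3.png',np.hstack([a,b])[:, :800])
"
```

```text
time_s: 7.95
tcp_pos: [496.4, -93.3, 108.7]
tcp_rot: [2.075, 2.358, 0.0]
ft_force: [-1.3, -0.0, -0.6]
finger_gap: 0.704
grip_force: 0.0
[[331.06538077   0.         322.32389146]
 [  0.         331.06538077 239.29844173]
 [  0.           0.           1.        ]]
(-30, -85, 35) [318.5 237.6]
(-90, -135, 20) [242.2 292.2]
crop0 [218 162]
```

View pics/w3.png

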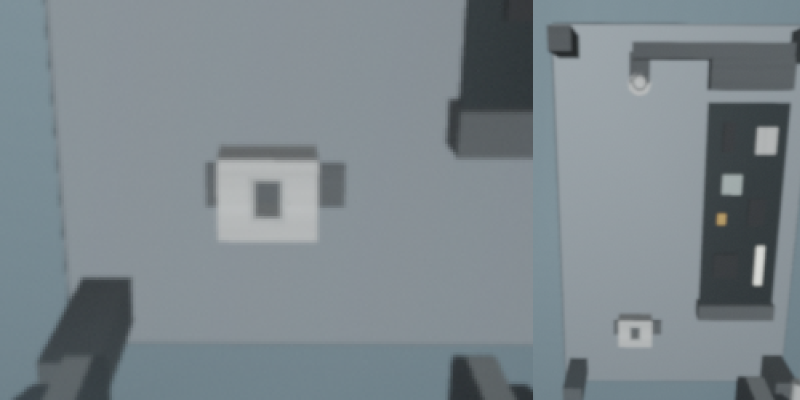

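Close view: the anchor hole is at full-frame (318.2,237.0), within a pixel of the prediction. I'll refine the jig pose from these two wrist frames.

```bash
python3 - <<'E'
from h import *
from scipy.optimize import least_squares
f=np.load('pics/w3.npy',allow_pickle=True).item();g=np.load('pics/w2.npy',allow_pickle=True).item()
A=lambda u,v,z:ray(f,(218+u/2.666,162+v/2.666),z)
B=lambda u,v,z:ray(g,(260+(u-533)/1.6,60+v/1.6),z)
L=[(A(47,20,20),0,-90),(A(66,270,20),0,-90),(B(553,60,20),0,-90),(B(567,370,20),0,-90),(A(250,343,20),1,-135),(B(640,380,20),1,-135),(B(680,24,20),1,135)]
def inv(j,p):
    c,s=np.cos(j[2]),np.sin(j[2]); d=p[:2]-j[:2]; return np.array([c*d[0]+s*d[1],-s*d[0]+c*d[1]])
r=least_squares(lambda j:[inv(j,p)[k]-v for p,k,v in L],[512,4,.127]); j=r.x
print("jig",j,r.fun.round(1))
h=A(267,200,35); h2=B(635,334,35); post=B(639,82,37)
print("hole",h,inv(j,h),"w2:",inv(j,h2)); print("post",post,inv(j,post))
E
```

```text
jig [5.16243739e+02 5.47012057e+00 1.22068415e-01] [-0.7 -0.9  0.2  1.5  0.7  0.5 -1.2]
hole [493.21915591 -83.09947111  35.        ] [-33.63797462 -85.10693664] w2: [-32.61457556 -85.95672932]
post [473.46305204  97.70120506  37.        ] [-31.23178838  96.75399488]
```

```bash
python3 -m handwheel '0 0.01 0.04 0 0 -0.18 0.06; -0.01 0.05 0.07 0 0 -0.36 0.06; -0.02 0.1 0.07 0 0 -0.54 0.06; -0.03 0.15 0.07 0 0 -0.72 0.06; -0.04 0.2 0.07 0 0 -0.9 0.06; -0.05 0.25 0.07 0 0 -1.08 0.05; -0.06 0.3 0.07 0 0 -1.26 0.05; -0.07 0.35 0.06 0 0 -1.44 0.05; -0.08 0.39 0.05 0 0 -1.62 0.05; -0.088 0.4 0.04 0 0 -1.8 0.05'; python3 -m handwheel '0 0 0 0 0 -0.174 0.05; 0 0 0 0 0 -0.174 0.05; 0 0 0 0 0 -0.174 0.05; 0 0 0 0 0 -0.174 0.05; 0 0 0 0 0 -0.174 0.05; 0 0 0 0 0 -0.174 0.05; 0 0 0 0 0 -0.174 0.05; 0 0 0 0 0 -0.174 0.05; 0 0 0 0 0 -0.174 0.05; 0 0 0 0 0 -0.174 0.05'; python3 - <<'E'
from h import *
f=arm.grab_frame('wrist');cv2.imwrite('pics/w4.png',f['image']);np.save('pics/w4.npy',f,allow_pickle=True)
for n,p in dict(hp=(408.9,306.8,24),rp=(505.1,279.6,24)).items(): print(n,proj(f,p).round(1))
s=arm.sense();print(s['qpos'].__class__,np.round(s['qpos'],2))
E
```

```text
time_s: 9.25
tcp_pos: [407.2, 310.1, 148.0]
tcp_rot: [-3.136, 0.162, 0.0]
ft_force: [-0.4, -0.5, -0.2]
finger_gap: 0.594
grip_force: 0.0
time_s: 10.5
tcp_pos: [408.3, 306.8, 148.3]
tcp_rot: [3.112, -0.431, -0.0]
ft_force: [0.2, 0.2, -0.2]
finger_gap: 0.585
grip_force: 0.0
hp [322.1 231. ]
rp [322.1 103.5]
<class 'numpy.ndarray'> [-0.76  0.43  0.03  1.97 -0.02  0.73 -2.56]
```

View pics/w4.png

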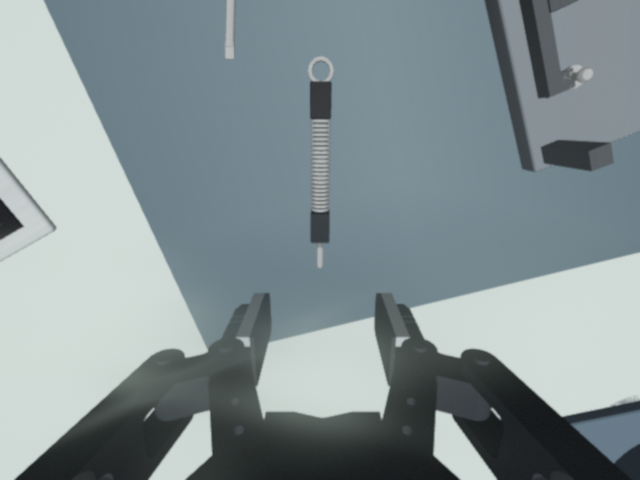

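Spring lies straight under the tool: plug at (320,227), hook wire to (320,267), ring centre at (320,70).

```bash
python3 - <<'E'
from h import *
f=np.load('pics/w4.npy',allow_pickle=True).item()
e=ray(f,(320,243),24); hk=ray(f,(320,267),26); rg=ray(f,(320.5,70),10); rp=ray(f,(320,82),24); hp2=ray(f,(320,211),24)
u=(rg-hk)[:2]; yaw=np.arctan2(u[1],u[0]); u/=np.linalg.norm(u)
print(yaw,[ (np.round(p[:2]-o*u,1)).tolist() for p,o in ((e,-13),(hk,-35.5),(rg,122),(rp,113),(hp2,13))])
print(arm.sense()["tcp_pos"])
E
```

```text
-0.2793414195332617 [[411.6, 307.9], [412.6, 307.5], [411.8, 307.7], [411.0, 308.3], [413.6, 307.3]]
[408.31447112 306.80792795 148.35117057]
```

```bash
python3 -m handwheel '0.0035 0.001 -0.04 0 0 0 0.045; 0.0035 0.001 -0.08 0 0 0 0.04; 0.0035 0.001 -0.12 0 0 0 0.035; 0.0035 0.001 -0.1445 0 0 0 0.035; 0.0035 0.001 -0.1445 0 0 0 0.02; 0.0035 0.001 -0.1445 0 0 0 0.005; 0.0035 0.001 -0.1445 0 0 0 0.005; 0.0035 0.001 -0.1445 0 0 0 0.005; 0.0035 0.001 -0.1445 0 0 0 0.005; 0.0035 0.001 -0.1445 0 0 0 0.005' 80; python3 -m handwheel '0 0 0.04 0 0 0 0.005; 0 0 0.08 0 0 0.1 0.005; 0 0 0.12 0 0 0.28 0.005; 0.01 -0.05 0.14 0 0 0.46 0.005; 0.02 -0.1 0.14 0 0 0.64 0.005; 0.03 -0.15 0.14 0 0 0.82 0.005; 0.04 -0.2 0.14 0 0 1.0 0.005; 0.05 -0.25 0.14 0 0 1.18 0.005; 0.06 -0.3 0.14 0 0 1.36 0.005; 0.07 -0.34 0.14 0 0 1.54 0.005' 80; python3 - <<'E'
from h import *
s=arm.sense();print(np.round(s['qpos'],2))
hole=np.array([493.2,-83.1]); yw=1.68; u=np.array([np.cos(yw),np.sin(yw)])
t=hole+33*u; move(t[0],t[1],90,yw-np.pi/2)
E
```

```text
time_s: 11.8
tcp_pos: [411.9, 307.9, 4.1]
tcp_rot: [-3.112, 0.431, -0.0]
ft_force: [-0.1, 0.5, -0.7]
finger_gap: 0.17
grip_force: 80.5
time_s: 13.05
tcp_pos: [481.7, -34.6, 143.9]
tcp_rot: [2.53, 1.862, -0.001]
ft_force: [0.3, 0.4, -1.1]
finger_gap: 0.164
grip_force: 80.8
[ 0.27  0.42 -0.41  2.04  0.25  0.73 -0.6 ]
t 13.05 q7 -0.6 tcp [481.7 -34.6 143.9] yaw -0.301 SHIFT [ 0.0079 -0.0157 -0.0539] ROT [ 0.001 -0.     0.411]
```

```bash
python3 -m handwheel '0.003 -0.006 0 0 0 0.17 0.005; 0.006 -0.012 -0.02 0 0 0.34 0.005; 0.0077 -0.018 -0.05 0 0 0.409 0.005; 0.0077 -0.018 -0.075 0 0 0.409 0.005; 0.0077 -0.018 -0.0845 0 0 0.409 0.005; 0.0077 -0.018 -0.0845 0 0 0.409 0.005; 0.0077 -0.018 -0.0845 0 0 0.409 0.005; 0.0077 -0.018 -0.0845 0 0 0.409 0.005; 0.0077 -0.018 -0.0845 0 0 0.409 0.005; 0.0077 -0.018 -0.0845 0 0 0.409 0.005' 80; python3 - <<'E'
from h import *
f=arm.grab_frame('wrist');np.save('pics/w5.npy',f,allow_pickle=True)
s=arm.sense();p=np.array(s["tcp_pos"]);M=R.from_rotvec(s["tcp_rot"]).as_matrix();print(p.round(1),np.arctan2(M[1,1],M[0,1]))
yw=np.arctan2(M[1,1],M[0,1])+np.pi/2;u=np.array([np.cos(yw),np.sin(yw)])
print("tip exp",(p[:2]-33*u).round(1))
for q in ((*(p[:2]-33*u),p[2]-1),(*(p[:2]-33*u),p[2]+22),(493.2,-83.1,35),(*(p[:2]+122*u),p[2]+8)): print(proj(f,q).round(1))
a=cv2.resize(f['image'][0:480,200:440],(300,600),interpolation=3)
b=cv2.resize(f['image'][300:480,250:400],(500,600),interpolation=3)
cv2.imwrite('pics/w5.png',np.hstack([a,b]))
E
```

```text
time_s: 14.3
tcp_pos: [489.6, -50.2, 59.6]
tcp_rot: [2.104, 2.333, 0.0]
ft_force: [-0.3, 0.3, -0.3]
finger_gap: 0.169
grip_force: 80.7
[489.6 -50.2  59.5] 0.10288543579170718
tip exp [493.  -83.1]
[320.6 359.5]
[320.5 392.9]
[321.1 333. ]
[319.8   7.3]
```

View pics/w5.png

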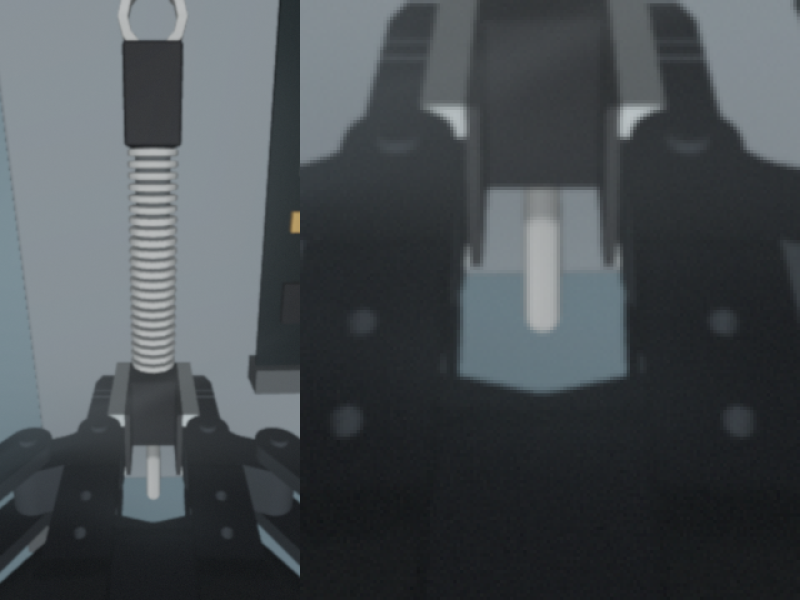

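The prong is centred between the fingers at about (322.6,393), 2 px right of the prediction. I take that as a camera bias of about 1 mm, so I'll correct by -1.2 mm along x and lower slowly.

```bash
python3 -m handwheel '-0.0012 0 -0.005 0 0 0 0.005; -0.0012 0 -0.012 0 0 0 0.005; -0.0012 0 -0.018 0 0 0 0.005; -0.0012 0 -0.021 0 0 0 0.005; -0.0012 0 -0.023 0 0 0 0.005; -0.0012 0 -0.025 0 0 0 0.005; -0.0012 0 -0.027 0 0 0 0.005; -0.0012 0 -0.029 0 0 0 0.005; -0.0012 0 -0.031 0 0 0 0.005; -0.0012 0 -0.031 0 0 0 0.005' 80
```

```text
time_s: 15.6
tcp_pos: [488.2, -50.2, 28.2]
tcp_rot: [-2.104, -2.333, 0.0]
ft_force: [0.3, 0.2, -0.2]
finger_gap: 0.166
grip_force: 80.7
```

```bash
python3 -m handwheel '0 0 -0.002 0 0 0 0.005; 0 0 -0.004 0 0 0 0.005; 0 0 -0.004 0 0 0 0.005; 0 0 -0.004 0 0 0 0.035; 0 0 -0.004 0 0 0 0.035; 0 0 -0.004 0 0 0 0.035; 0 0 0.03 0 0 0 0.035; 0 0 0.06 0 0 0 0.035; -0.004 0.03 0.075 0 0 0 0.035; -0.0083 0.08 0.075 0 0 0 0.045' 80; python3 - <<'E'
from h import *
f=arm.grab_frame('wrist');np.save('pics/w6.npy',f,allow_pickle=True)
s=arm.sense();p=np.array(s["tcp_pos"]);print(p.round(1),s["time_s"])
cv2.imwrite('pics/w6.png',cv2.resize(f['image'][0:480,160:480],(533,800))[:800,:][100:700])
u=np.array([-.103,.995]);h=np.array([492,-83.1])
for n,d,z in (("hp",33,44),("rp",133,44),("ring",155,30),("post",182,37)): print(n,(h+d*u).round(1),proj(f,(*(h+d*u),z)).round(1))
E
```

```text
time_s: 16.85
tcp_pos: [480.9, 29.1, 104.5]
tcp_rot: [2.108, 2.327, 0.002]
ft_force: [1.4, 0.5, 0.0]
finger_gap: 0.531
grip_force: 0.0
[480.1  38.1 104.6] 16.9
hp [488.6 -50.3] [320.7 358.1]
rp [478.3  49.2] [319.8 229. ]
ring [476.   71.1] [319.6 190.9]
post [473.3  98. ] [319.2 149.4]
```

View pics/w6.png

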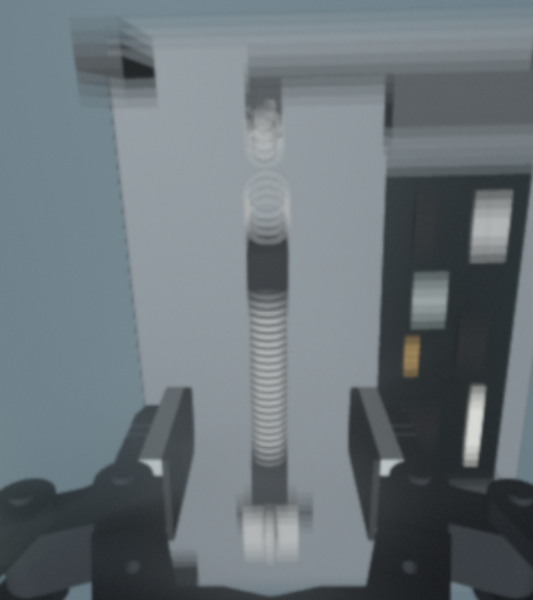

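```bash
python3 -m handwheel '0 0 0 0 0 0 0.045; 0 0 0 0 0 0 0.045; 0 0 0 0 0 0 0.045; 0 0 0 0 0 0 0.045; 0 0 0 0 0 0 0.045; 0 0 0 0 0 0 0.045; 0 0 0 0 0 0 0.045; 0 0 0 0 0 0 0.045; 0 0 0 0 0 0 0.045; 0 0 0 0 0 0 0.045'; python3 - <<'E'
from h import *
f=arm.grab_frame('wrist');np.save('pics/w7.npy',f,allow_pickle=True)
s=arm.sense();p=np.array(s["tcp_pos"]);M=R.from_rotvec(s["tcp_rot"]).as_matrix();print(p.round(1),np.arctan2(M[1,1],M[0,1]),s["time_s"])
u=np.array([-.103,.995]);h=np.array([491.8,-83.1])
for n,d,z in (("hp",33,44),("rp",133,44),("ring",155,30),("post",182,37)): print(n,(h+d*u).round(1),proj(f,(*(h+d*u),z)).round(1))
for v,z in ((0,0),):
  pass
cv2.imwrite('pics/w7.png',cv2.resize(f['image'][60:420,220:420],(333,600),interpolation=3))
E
```

```text
time_s: 18.15
tcp_pos: [480.0, 29.8, 103.4]
tcp_rot: [-2.104, -2.333, -0.0]
ft_force: [0.1, -0.4, -0.2]
finger_gap: 0.527
grip_force: 0.0
[480.   29.8 103.4] 0.10307129467631196 18.2
hp [488.4 -50.3] [321.2 360.2]
rp [478.1  49.2] [321.  230.8]
ring [475.8  71.1] [321.  192.5]
post [473.1  98. ] [320.9 151. ]
```

View pics/w7.png

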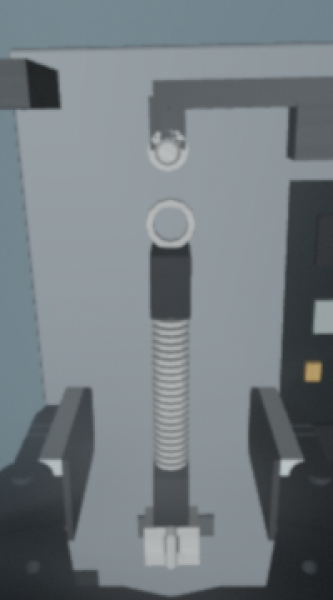

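Prong is in the hole, and the ring at (322.6,194.4) lines up with the post head at (320.8,151.2). I'll compute the grasp and the stretch.

```bash
python3 - <<'E'
from h import *
f=np.load('pics/w7.npy',allow_pickle=True).item()
C=lambda u,v,z:ray(f,(220+u/1.6667,60+v/1.6667),z)
rg=C(171,224,30);po=C(168,152,37);print(rg,po,(po-rg))
print("plug edges -> ring plug centre from ring",[C(171,v,44) for v in (247,318)])
E
python3 -m handwheel '-0.001 0.009 0 0 0 0 0.04; -0.0019 0.018 -0.02 0 0 0 0.035; -0.0019 0.018 -0.05 0 0 0 0.035; -0.0019 0.018 -0.07 0 0 0 0.035; -0.0019 0.018 -0.0785 0 0 0 0.035; -0.0019 0.018 -0.0785 0 0 0 0.02; -0.0019 0.018 -0.0785 0 0 0 0.005; -0.0019 0.018 -0.0785 0 0 0 0.005; -0.0019 0.018 -0.0785 0 0 0 0.005; -0.0019 0.018 -0.0785 0 0 0 0.005' 100
```

```text
[477.00377721  69.99763126  30.        ] [472.99721573  97.83743844  37.        ] [-4.00656148 27.83980718  7.        ]
plug edges -> ring plug centre from ring [array([477.58728097,  64.06548029,  44.        ]), array([480.52399209,  35.70553626,  44.        ])]
time_s: 19.45
tcp_pos: [478.5, 47.8, 25.4]
tcp_rot: [2.104, 2.332, 0.001]
ft_force: [-0.2, 0.4, 6.3]
finger_gap: 0.16
grip_force: 98.3
```

```bash
python3 -m handwheel '0 0 0.004 0.03 0.003 0 0.005; 0 0 0.008 0.06 0.006 0 0.005; 0 0.001 0.012 0.09 0.009 0 0.005; -0.0005 0.004 0.015 0.11 0.011 0.003 0.005; -0.001 0.009 0.015 0.11 0.011 0.006 0.005; -0.002 0.014 0.015 0.11 0.011 0.006 0.005; -0.003 0.02 0.015 0.11 0.011 0.006 0.005; -0.004 0.025 0.015 0.11 0.011 0.006 0.005; -0.004 0.028 0.015 0.11 0.011 0.006 0.005; -0.004 0.028 0.015 0.11 0.011 0.006 0.005' 100; python3 - <<'E'
from h import *
f=arm.grab_frame('wrist');np.save('pics/w8.npy',f,allow_pickle=True)
print(arm.sense()['tcp_pos'],arm.sense()['ft_force'])
for q in ('ring','post','ring_plug'):
  for d in arm.silhouettes('wrist',q)[:2]: print(q,d['p'],np.round(d['box'],1))
cv2.imwrite('pics/w8.png',cv2.resize(f['image'][60:420,220:420],(333,600),interpolation=3))
E
```

```text
time_s: 20.7
tcp_pos: [474.0, 75.1, 39.8]
tcp_rot: [-2.042, -2.278, -0.111]
ft_force: [1.7, -9.0, 0.8]
finger_gap: 0.16
grip_force: 98.0
[473.97895515  75.00193783  39.73678912] [ 0.6561873  -7.83996447  0.75987851]
ring 0.63 [321.4 329.5  42.6 173.7]
ring 0.55 [322.6 331.5  43.2 174.2]
post 0.68 [424.6 234.1 230.9  69. ]
ring_plug 0.77 [322.3 331.6  43.8 173.6]
```

```bash
python3 - <<'E'
from h import *
f=np.load('pics/w8.npy',allow_pickle=True).item()
cv2.imwrite('pics/w8.png',cv2.resize(f['image'][190:310,262:382],(600,600),interpolation=3))
s=arm.sense();M=R.from_rotvec(s["tcp_rot"]).as_matrix();p=np.array(s["tcp_pos"])
# ring centre in tool: camera side axis
cs=np.cross(M[:,1],M[:,2]); cs=cs if cs[1]>0 else -cs
r=p+22*cs-M[:,2]*3.5; print("ring",r,proj(f,r),"post true~",proj(f,(472.0,97.8,37)),proj(f,(473,97.8,37)))
E
```

```text
ring [471.69943073  96.2681142   45.61443823] [320.54391035 267.25793417] post true~ [321.57071225 258.91667287] [323.62964472 259.13318039]
```

View pics/w8.png

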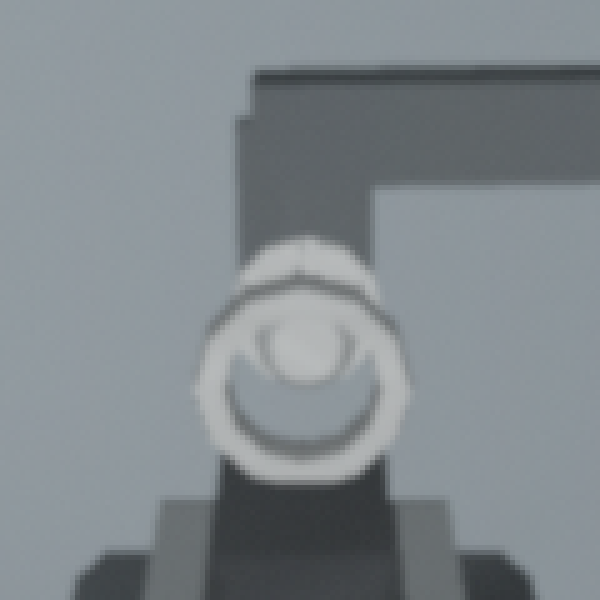

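```bash
python3 - <<'E'
from h import *
f=np.load('pics/w8.npy',allow_pickle=True).item()
po=ray(f,(323.2,259),37); rg=ray(f,(322.4,266),47.6); print(po,rg,po-rg, ray(f,(321.3,260.3),37))
E
```

```text
[472.78646142  97.84387395  37.        ] [472.40848898  97.5727211   47.6       ] [  0.37797243   0.27115285 -10.6       ] [471.94534023  97.09550918  37.        ]
```

Ring bore at (322.4,266) sits over the post head at (323.2,259). Allowing for height, they are aligned within 0.5 mm. Lowering.

```bash
python3 -m handwheel '0.0003 0.0005 -0.002 -0.015 -0.0015 0 0.005; 0.0003 0.0005 -0.004 -0.03 -0.003 0 0.005; 0.0003 0.0005 -0.006 -0.045 -0.0045 0 0.005; 0.0003 0.0005 -0.008 -0.06 -0.006 0 0.005; 0.0003 0.0005 -0.01 -0.075 -0.0075 0 0.005; 0.0003 0.0005 -0.012 -0.09 -0.009 0 0.005; 0.0003 0.0005 -0.014 -0.11 -0.011 0 0.005; 0.0003 0.0005 -0.0145 -0.11 -0.011 0 0.005; 0.0003 0.0005 -0.0145 -0.11 -0.011 0 0.005; 0.0003 0.0005 -0.0145 -0.11 -0.011 0 0.005' 100; python3 -c "
from h import *
s=arm.sense();print(s['tcp_pos'],s['ft_force'],s['torque'])"
```

```text
time_s: 22.15
tcp_pos: [474.1, 75.7, 25.4]
tcp_rot: [2.096, 2.339, -0.003]
ft_force: [0.7, -7.7, 3.4]
finger_gap: 0.163
grip_force: 98.3
[474.08586465  75.71573053  25.44152231] [ 0.67122681 -7.74318389  3.35160849] [-1.61281501 -0.13038862  0.02794527]
```

```bash
python3 -m handwheel '0.0002 -0.002 0 0 0 0 0.005; 0.0004 -0.004 0 0 0 0 0.005; 0.0006 -0.006 0 0 0 0 0.005; 0.0008 -0.008 0 0 0 0 0.005; 0.001 -0.01 0 0 0 0 0.005; 0.001 -0.01 0 0 0 0 0.035; 0.001 -0.01 0 0 0 0 0.035; 0.001 -0.01 0 0 0 0 0.04; 0.001 -0.01 0.04 0 0 0 0.04; 0.001 -0.01 0.08 0 0 0 0.045' 100;  python3 -m handwheel '0.001 -0.02 0.03 0 0 0 0.05; 0.002 -0.03 0.05 0 0 0 0.05; 0.002 -0.03 0.05 0 0 0 0.05; 0.002 -0.03 0.05 0 0 0 0.05; 0.002 -0.03 0.05 0 0 0 0.05; 0.002 -0.03 0.05 0 0 0 0.05; 0.002 -0.03 0.05 0 0 0 0.05; 0.002 -0.03 0.05 0 0 0 0.05; 0.002 -0.03 0.05 0 0 0 0.05; 0.002 -0.03 0.05 0 0 0 0.05'; python3 - <<'E'
from h import *
f=arm.grab_frame('wrist');np.save('pics/w9.npy',f,allow_pickle=True);cv2.imwrite('pics/w9.png',f['image'])
print(arm.sense()['tcp_pos'])
for q in ('ring','post','ring_plug','hook_plug','jaw','cover'):
  for d in arm.silhouettes('wrist',q)[:2]: print(q,round(d['p'],2),np.round(d['box'],1))
for j in ([516.2,5.5,.122],[515,5,.125]):
  for n,p in dict(hole=(-33,-85,35),post_shut=(-30.5,85,37),post_open=(-30.5,97,37)).items(): print(n,proj(f,jigpt(j,p)).round(1))
# ASCII strip of brightness along spring column
g=cv2.cvtColor(f['image'],cv2.COLOR_BGR2GRAY); c=proj(f,jigpt([516.2,5.5,.122],(-30.5,85,37)))
u,v=int(c[0])+2,int(c[1])
for r in range(v-24,v+34,2): print(r,' '.join('%3d'%x for x in g[r,u-22:u+23:2]))
E
```

```text
time_s: 23.4
tcp_pos: [474.9, 66.7, 106.0]
tcp_rot: [-2.095, -2.339, 0.001]
ft_force: [-0.2, -0.3, -0.1]
finger_gap: 0.529
grip_force: 0.0
time_s: 24.65
tcp_pos: [477.4, 36.3, 155.4]
tcp_rot: [-2.097, -2.339, 0.0]
ft_force: [-0.1, 1.0, -0.1]
finger_gap: 0.588
grip_force: 0.0
[477.42133185  36.27499019 155.38219894]
ring 0.58 [322.7 205.9  24.2  97.3]
post 0.89 [388.4 151.9 145.4  44.7]
ring_plug 0.69 [325.6 206.1  24.5  99.9]
hook_plug 0.81 [324.4 259.1  20.2 198.3]
hook_plug 0.63 [440.1 282.3 399.8 390.2]
jaw 0.97 [389.  151.1 145.8  40.9]
cover 0.85 [555.6 282.9 167.9 392.3]
cover 0.15 [438.2 283.4 399.8 389.2]
hole [324.8 351.8]
post_shut [325.7 171. ]
post_open [325.5 155.2]
hole [323.7 352.2]
post_shut [323.7 171.6]
post_open [323.5 155.8]
147 157 158 157 158 156 127  97  94  98  97  96  97  97 100 149 156 155 156 155 154 155 155 155
149 158 157 157 157 157 126  96  95  95  97  95  97  96 100 148 156 156 155 154 154 155 154 155
151 157 158 158 157 157 127  96  95  96  95  97  97  97 100 148 155 156 155 155 154 155 154 154
153 157 158 157 158 156 128  96  96  96  98  98  98  97 1
[... 1738 characters left out ...]
 154 154 154 153 154 153 153
191 157 157 157 157 138  67  67  67  68  68  66  67  68  67  78 146 155 155 154 153 154 153 153
193 157 156 156 157 139  68  67  69  68  67  67  67  68  68  77 145 154 154 154 154 155 153 153
195 156 157 157 156 138  69  68  67  68  67  67  67  67  66  78 146 155 153 154 154 154 154 153
197 157 156 157 157 140  72  68  69  67  68  67  67  67  68  78 146 155 153 154 154 154 153 153
199 157 156 156 155 139  72  68  68  68  67  68  69  68  67  77 146 154 153 154 153 153 153 153
201 156 156 155 155 139  71  67  68  67  69  66  68  67  68  77 146 154 153 153 153 153 153 153
203 156 156 156 155 140  71  66  68  68  67  67  67  67  67  80 146 154 154 154 153 153 153 153
```

```bash
python3 - <<'E'
from h import *
f=np.load('pics/w9.npy',allow_pickle=True).item();g7=np.load('pics/w7.npy',allow_pickle=True).item();g2=np.load('pics/w2.npy',allow_pickle=True).item()
print("post",ray(f,(322.8,165),37),"before",ray(g7,(320.8,151.2),37))
j=[515.5,5,.124]
for n,F in (("now",f),("w2",g2)):
  g=cv2.cvtColor(F['image'],cv2.COLOR_BGR2GRAY)
  print(n,[int(g[tuple(np.round(proj(F,jigpt(j,(40,y,34)))).astype(int)[::-1])]) for y in range(110,50,-1)])
E
```

```text
post [472.86031808  90.50142483  37.        ] before [472.99855349  97.83648856  37.        ]
now [98, 98, 98, 95, 93, 95, 97, 97, 98, 96, 96, 95, 97, 97, 97, 96, 97, 96, 96, 97, 96, 95, 96, 96, 86, 58, 56, 58, 55, 57, 57, 57, 57, 55, 56, 57, 55, 57, 56, 55, 55, 54, 54, 56, 54, 55, 56, 54, 54, 54, 55, 55, 53, 54, 54, 54, 53, 53, 54, 52]
w2 [96, 95, 93, 95, 94, 97, 96, 97, 96, 98, 96, 96, 95, 95, 95, 96, 100, 118, 145, 152, 152, 154, 153, 150, 138, 99, 70, 64, 64, 64, 64, 65, 63, 64, 64, 63, 65, 64, 64, 63, 64, 63, 62, 64, 64, 63, 63, 64, 64, 63, 64, 62, 63, 62, 62, 63, 63, 63, 63, 63]
```

```bash
python3 -c "
from h import *
print(arm.close_job())"
```

```text
the job is handed in; nothing more can be done
None
```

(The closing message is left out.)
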